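Lift a spacer to gauging height with a click lever, and hold it

ROBOT

A 6-joint arm with a two-finger parallel gripper is mounted at the origin on a cart in front of the work surface, level with it; the furniture and walls round the work are solid. World frame = base frame: x ahead of the robot, y to its left, z up, the work surface at z = 0. Lengths are in mm, angles in rad, forces in N, time in s.
With the tool pointing down it reaches from about 375 to 925 mm from the base axis. Payload 5.7 kg.
Tool frame: the origin (TCP) lies between the finger pads; the fingertips stand 25 mm ahead of it and the grasp point (between the pads) lies 6 mm ahead of it; z points along the fingers, x is the direction in which the jaws open and shut, and the axes are right-handed (so a half turn about z gives the same grasp; the last joint's range is limited). The gripper opens to 85 mm and grips with 20 to 120 N. Pads are 22 mm wide; open, the fingers measure 114 mm over their backs; the gripper's body (76 mm by 85 mm) begins 54 mm behind the grasp point. The pads swing forward as they close: fully open they stand 13 mm farther back than shut.
Start: joints at [1.138, 0.359, 1.51, -0, 1.272, -0.115], TCP at [187.48, 569.928, 256.267] pointing down, gripper open.
Joint ranges: [-2.97, 2.97], [-1.01, 2.36], [0.21, 2.38], [-0.96, 4.11], [0.2, 2.71], [-2.98, 2.98]. Speed limits (rad/s): [2.39, 2.39, 3.14, 3.14, 3.14, 3.14].

INTERFACE

Orientations are given as a rotation vector (axis times angle).
In Python, from rig import state, read_camera, finish_job, find_in gives the robot as it stands.
- The arm moves only by the tool jog_arm, never from a script. Its argument "rows" is a list of rows, each a list of 3 entries, a list of its own where there are three numbers: the finger opening in m, from 0 to 0.0854, then the shift along the tool's x, y, z in m, then the turn about the tool's z in degrees. In form: [[hand, [tx, ty, tz], roll], ...]. A call has 1 to 10 rows; each row is the pose to reach, as a shift and turn from the pose measured when the call began, along the tool's axes at that moment; what a row does not reach only later rows make up. A row lasts 1/8 s, in which the tool goes at most 62.5 mm and 10.7 degrees, less where a joint would pass 70% of its speed; a pose out of reach is approached as far as the arm can. A call with a gripper value outside its range is refused whole. The fingers move at their own pace and stop on an object; "grip_force" is the grip in N (left out, the last holds). Time passes only in rows, so rows that repeat a pose let the fingers close. It gives the time, the measured TCP pose, the force and the opening at its end, in the units of the state.
- state(): the state, without advancing time (a new reading comes with each control period).
- read_camera(name): name is "scene" or "top" or "wrist"; returns a dict with "frame" (400x640x3 uint8, red, green, blue), "z_map" (400x640 float32, mm along the optical axis (not along the pixel's ray), 0 where there is no reading), "fx", "fy", "cx", "cy" (pixels), "extrinsics" (4x4, takes a point from camera to world coordinates). Camera axes: x right, y down, z forward; pixel columns grow to the right and rows downward; lengths in mm; the calibration is good to about 2 mm. The wrist camera is an equidistant fisheye: a pixel r from the principal point sees the ray r / f radians off the axis. A picture is of the moment at which its call begins.
- finish_job(): hands the job in, once; it reports no verdict.
Trained networks look in the newest picture that a camera, given by its name, has taken for a name from the list of things; names that differ only in an ending like _2 or _b are one class to them, and where a whole thing is asked for, a point or a joint stands for the part that bears it (a point fixed in the world has none). Each returns a list of dicts, best first, with "conf" (0 to 1); they miss things now and then, are a little off and sometimes report something else, mostly with a low value. They report only what shows in the picture. A call takes as long as a camera call. They do not tell look-alikes from the thing itself.
- find_in(camera, query): "box" ([left, top, right, bottom] in pixels, round what is visible of it).
The state is a dict: "time": time; "joint_pos": joint angles; "qvel": joint speeds; "effort": joint torques, N m; "tool_pos": TCP position; "tool_rot": TCP orientation; "contact_force": force on the tool from outside, world axes, zero at the start; "torque": the same for the moment, N m; "grip_width": finger opening in mm.
Only numpy, scipy, OpenCV 4.12 (cv2) and the standard library are available. Lean on these libraries where they do the work, as an engineer would, in place of code of your own. Each camera call takes 0.05 s, during which the arm holds its last target. There are 200 camera calls.

TASK

Slide the brass spacer sleeve over the upright arbor of the blue lifting stand, all the way down onto its collar, and let go of it. Then take hold of the stand's red-handled lever and turn it counter-clockwise (seen from above) through exactly three clicks, never four, so that the collar lifts the spacer to gauging height. The lever springs back when it is let go, so the program finishes while the gripper still holds it at the third click; leave the other parts on the bench where they are.

Things in the scene. Friction and masses are not known exactly. Their poses are not given: they have to be found in the camera images.
- spacer: Loose brass spacer sleeve, a plain ring 40 mm outside diameter, 22 mm bore, 36 mm tall, about 0.12 kg, standing on end on the bench. Origin: centre of its lower end; z along its axis, up.
- stand: Lifting stand fixed to the bench: blue base plate 170 x 170 x 16 mm with an upright steel arbor, 19 mm diameter (3 mm less than the spacer's bore), in its middle. A dark pawl housing, top at 36 mm, stands 68 mm to its +y side. White marks on the base show rest and clicks, the third click's is yellow. Origin: on the arbor's axis at bench level; z up; x, y along the base's edges (yaw varies).
- arbor_top (a point): Centre of the arbor's top end, on its axis, 105 mm above the bench; the last 11 mm are coned down to 9 mm diameter.
- lever_angle (a joint): Lever angle about the arbor's axis, rad: 0 at rest on its stop, growing counter-clockwise from above. The pawl passes the crest of tooth n at (n - 0.5) x 0.262 (the click) and drops into notch n at n x 0.262 (15 degrees each): third notch 0.785, fourth click would be at 0.916, end stop 1.41. A return spring always pulls to 0. Each click lifts the collar 4 mm.
- lever: Toothed hub, flat arm and upright red handle in one piece. Origin: on the arbor's axis at bench level. With the lever at rest its axes are those of the stand, and the arm points 110 degrees clockwise (from above) from the x axis. Push felt at the handle: it rises to about 8 to 15 N on leaving a notch, sinks by 4 to 9 N until it drops into the next one (the click), then rises again.
- handle_grip (a point): On the axis of the upright red handle (20 mm diameter, from 35 to 99 mm above the bench, 120 mm from the arbor's axis), 77 mm above the bench: a good height for the middle of the finger pads. The lever arm below it is 16 mm wide, top at 35 mm.
- collar_top (a point): On the arbor's axis, at the top of the aluminium collar (43 mm diameter) on which the spacer sits; 42 mm above the bench at rest. Under the collar lies the toothed hub, 98 mm diameter, top at 34 mm, that carries the lever arm.
- seal_plate: Bystander: grey steel seal plate with a ring of holes, 66 mm diameter, 10 mm high, lying flat. Origin: centre of underside.
- cap: Bystander: yellow blanking cap, 62 mm diameter, 17 mm high. Origin: centre of underside.
- comp_wheel: Bystander: bright bladed compressor wheel, 69 mm diameter, 28 mm high. Origin: centre of underside.
Mind the look-alikes: they are no part of the job. There is more than one size of the spacer; the one meant has the size given above.

How it is judged (in metres and radians):
On the way, in this order (a step that is already met when the one before it is completed fails the run):
1. the spacer stands on the collar, round the arbor, released, with the lever still at rest (horizontal distance between spacer and stand below 0.004 m and angle between spacer's own z axis and vertical below 0.06 rad and height (world z) of spacer between 0.039 and 0.045 m and contact force between the fingers and spacer below 0.2 N and value of joint lever_angle below 0.13 rad), for 0.2 s.
2. the lever, moved by the gripper, has made its third click (value of joint lever_angle above 0.66759 rad and contact force between the fingers and lever above 1 N), for 0.2 s.
At the end, for the whole second after the job is handed in: The fingers hold the lever (more than 1 N) with the lever still, between 0.681 and 0.890 rad (third notch); the spacer stands upright round the arbor (within 4 mm of its axis, tilt under 0.06 rad), untouched by the robot and lifted on the collar so that its lower end is 50 to 58 mm above the bench (horizontal distance between spacer and stand below 0.004 m and angle between spacer's own z axis and vertical below 0.06 rad and value of joint lever_angle between 0.68068 and 0.89012 rad and velocity of joint lever_angle between -0.05 and 0.05 rad/s and contact force between the fingers and lever above 1 N and contact force between each of the arm, the fingers and spacer below 0.2 N and height (world z) of spacer between 0.05 and 0.058 m and linear speed of spacer below 0.02 m/s); the arm keeps its last pose, push and grip.
It fails at once if the lever goes over the fourth click (3.5 x 0.262 rad) (value of joint lever_angle above 0.9163 rad).
It fails at once if the seal plate is moved more than 25 mm (distance of seal_plate from where it was at the start of the episode above 0.025 m).
It fails at once if the cap is moved more than 25 mm (distance of cap from where it was at the start of the episode above 0.025 m).
It fails at once if the comp wheel is moved more than 25 mm (distance of comp_wheel from where it was at the start of the episode above 0.025 m).
It also fails if it takes over 72 s, if anything falls off the work surface, if the arm or the gripper's body presses on something with over 40 N, if the wrist force passes 120 N, or if a joint passes its speed limit or range.

## Working session

There is one attempt and no reset: what is moved stays moved. The work goes in short steps, Python scripts to look and compute and a tool call to move; the robot and the scene stay as the last step left them, time stands still between calls to the robot, and variables do not carry over. Pictures are saved under pics/ and viewed, about 8 in all and at most 12, crops included, and the job is handed in when it is done.

Besides the shell and the picture viewer there is one more tool, called after ">>>" as a command line: name --argument value ..., lists and objects as JSON in quotes. jog_arm: Moves the arm, as the interface text tells. Its arguments: {"type":"object","properties":{"rows":{"type":"array","items":{"type":"array"}},"grip_force":{"type":"number"}},"required":["rows"]}

```bash
mkdir -p pics; ls; cat > h.py <<'E'
import numpy as np, cv2
from rig import state, read_camera, find_in
def pts(c):
    z=c["z_map"].astype(float); v,u=np.mgrid[0:z.shape[0],0:z.shape[1]]
    p=np.stack([(u-c["cx"])/c["fx"]*z,(v-c["cy"])/c["fy"]*z,z,np.ones_like(z)],-1)
    w=(p@np.array(c["extrinsics"]).T)[...,:3]; w[z==0]=np.nan
    return w
def save(n,img): cv2.imwrite("pics/"+n+".png",img[...,::-1])
E
python3 - <<'E'
from h import *
ims=[]
for n in("scene","top"):
    c=read_camera(n); np.savez(n+".npz",**c); ims.append(c["frame"])
    for q in("spacer","stand","lever","handle_grip","seal_plate","cap","comp_wheel"):
        for r in find_in(n,q)[:4]: print(n,q,np.round(r["box"]),round(r["conf"],2))
    print(n,c["fx"],np.round(c["extrinsics"],3).tolist())
save("scene",ims[0]);save("top",ims[1])
print(state())
E
```

```text
pics
scene spacer [207. 277. 220. 295.] 0.81
scene spacer [228. 244. 250. 270.] 0.63
scene stand [321. 158. 412. 221.] 0.58
scene lever [348. 158. 413. 195.] 0.85
scene seal_plate [257. 206. 280. 225.] 0.91
scene cap [305. 229. 328. 250.] 0.94
scene comp_wheel [209. 222. 234. 245.] 0.59
scene 390.57568943352214 [[-0.513, -0.539, 0.668, -134.258], [-0.858, 0.34, -0.384, 427.594], [-0.02, -0.771, -0.637, 676.709], [0.0, 0.0, 0.0, 1.0]]
top spacer [227. 200. 245. 213.] 0.7
top spacer [207. 216. 216. 226.] 0.57
top spacer [223. 230. 234. 240.] 0.47
top stand [329. 168. 402. 235.] 0.79
top lever [343. 187. 400. 222.] 0.7
top handle_grip [343. 185. 400. 224.] 0.89
top seal_plate [267. 170. 289. 191.] 0.68
top cap [282. 212. 302. 234.] 0.85
top comp_wheel [345. 185. 399. 225.] 0.67
top comp_wheel [225. 164. 250. 183.] 0.59
top 431.4506809769044 [[0.095, -0.975, 0.2, 238.206], [-0.995, -0.093, 0.018, 36.294], [0.001, -0.201, -0.98, 1337.888], [0.0, 0.0, 0.0, 1.0]]
{'time': 0.8, 'joint_pos': array([ 1.13788253e+00,  3.58735755e-01,  1.51041054e+00,  1.44773770e-06,
        1.27252813e+00, -1.15079449e-01]), 'qvel': array([ 0.00062691, -0.00133319, -0.00026951,  0.00056257,  0.00051167,
        0.00201389]), 'effort': array([-1.27015923e-03, -5.27513051e+01, -2.79033834e+01, -2.33861834e-05,
        1.52188601e-03, -2.59490196e-05]), 'tool_pos': array([187.48297985, 569.91090078, 256.30104716]), 'tool_rot': array([ 2.54495967e+00,  1.84188513e+00, -1.13073024e-04]), 'contact_force': array([-0.34602857, -0.20622047,  0.042314  ]), 'torque': array([-0.01617502,  0.01613853, -0.05679879]), 'grip_width': 85.58110979585732}
```

```bash
python3 - <<'E'
from h import *
S=dict(np.load("scene.npz"));T=dict(np.load("top.npz"))
a=cv2.resize(S["frame"][145:310,180:430],None,fx=3.2,fy=3.2,interpolation=cv2.INTER_CUBIC)
b=cv2.resize(T["frame"][150:250,190:420],None,fx=3.4,fy=3.4,interpolation=cv2.INTER_CUBIC)
save("s1",a);save("t1",b)
for nm,c,boxes in(("scene",S,[(207,277,220,295),(228,244,250,270)]),("top",T,[(227,200,245,213),(207,216,216,226),(223,230,234,240)])):
    w=pts(c)
    for l,t,r,bt in boxes:
        q=w[t-3:bt+3,l-3:r+3].reshape(-1,3); q=q[q[:,2]>8]
        zt=np.percentile(q[:,2],95); top=q[q[:,2]>zt-6]
        print(nm,(l,t),"ztop",zt.round(1),"n",len(top),"ctr",((top.min(0)+top.max(0))/2).round(1),"size",np.ptp(top,axis=0).round(1))
E
```

```text
scene (207, 277) ztop 29.7 n 116 ctr [423.8 366.4  27.4] size [28.9 28.9  7.4]
scene (228, 244) ztop 38.7 n 161 ctr [467.7 289.8  36.5] size [40.6 38.4  7.1]
top (227, 200) ztop 40.6 n 77 ctr [463.9 293.3  39. ] size [38.2 38.4  7.9]
top (207, 216) ztop 32.3 n 38 ctr [420.7 368.9  30.5] size [24.5 27.6  7.7]
top (223, 230) ztop 31.6 n 45 ctr [380.1 307.9  29.8] size [25.8 28.5  8. ]
```

View pics/s1.png

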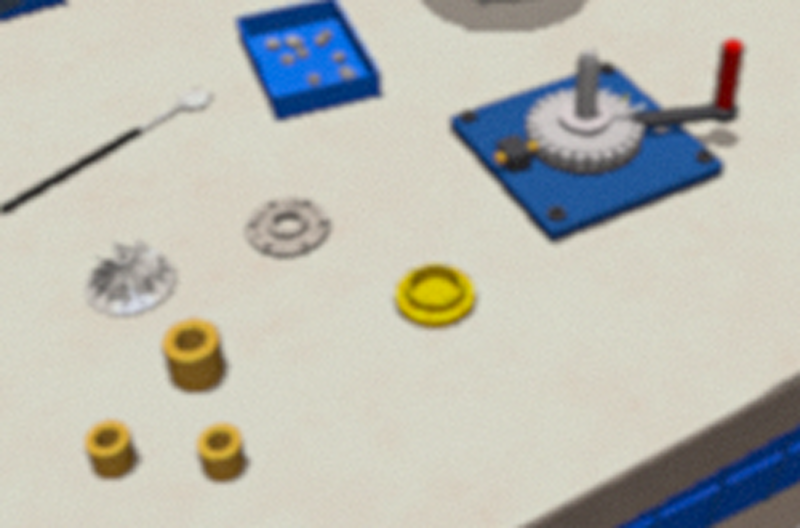

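View pics/t1.png

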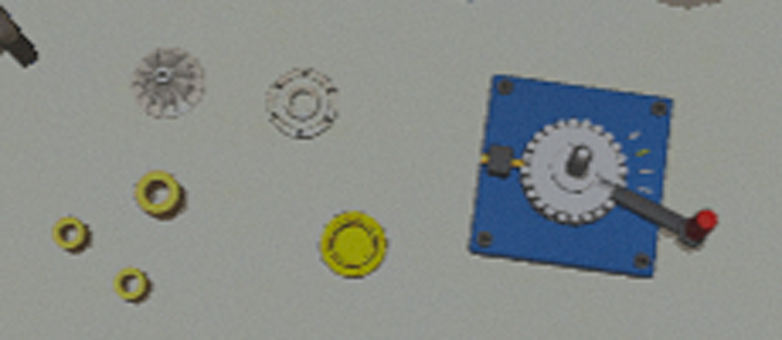

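Three brass sleeves: scene (239,257) / top (236,206), measured about 40 mm wide and 37 mm tall; scene (214,286) and the one at about (249,286), measured about 28 mm wide and 30 mm tall. The first fits the 40 x 36 mm spacer, and both enlarged crops show it is clearly the biggest, standing upright. The stand is at top (366,198), with its housing on the world +y side and the red handle at top (397,215).

```bash
cat > m.py <<'E'
from h import *
from scipy.optimize import least_squares
def circ(p,r):
    return least_squares(lambda x:np.hypot(p[:,0]-x[0],p[:,1]-x[1])-r,p[:,:2].mean(0),loss="soft_l1").x
for nm in("scene","top"):
    c=dict(np.load(nm+".npz")); w=pts(c); f=c["frame"].astype(int)
    hsv=cv2.cvtColor(c["frame"],cv2.COLOR_RGB2HSV); H,Sa,V=[hsv[...,i] for i in range(3)]
    area=(w[...,0]>380)&(w[...,0]<900)&(w[...,1]<150)&(w[...,1]>-300)
    b=area&(H>100)&(H<130)&(Sa>120)&(abs(w[...,2]-16)<7)
    lab=cv2.connectedComponentsWithStats(b.astype(np.uint8))[1:3]; k=1+lab[1][1:,4].argmax()
    p=w[lab[0]==k]; r=cv2.minAreaRect(p[:,:2].astype(np.float32)); print(nm,"base",np.round(r[0],1),np.round(r[1],1),round(r[2],2),"z",np.median(p[:,2]).round(1))
    ctr=np.array(r[0]); d=np.hypot(w[...,0]-ctr[0],w[...,1]-ctr[1])
    a=(d<25)&(w[...,2]>60); q=w[a]; print(" arbor",len(q),np.median(q,0).round(1),"zmax",np.percentile(q[:,2],97).round(1), "top",np.median(q[q[:,2]>97],0).round(1), "fit",circ(q,9.5).round(1))
    h=(d<200)&((H<8)|(H>172))&(Sa>140)&(w[...,2]>25); q=w[h]; qf=q[(q[:,2]>35)&(q[:,2]<92)]; print(" handle",len(q),np.median(q,0).round(1),"top",np.median(q[q[:,2]>94],0).round(1),"n",len(qf),"fit",circ(qf,10).round(1) if len(qf) else 0)
    h=(d<55)&(abs(w[...,2]-34)<5)&(Sa<80); q=w[h]; cc,rr=cv2.minEnclosingCircle(q[:,:2].astype(np.float32)); print(" hub",np.round(cc,1),round(rr,1))
    s=(np.hypot(w[...,0]-466,w[...,1]-291.5)<28)&(w[...,2]>31); q=w[s]
    cc,rr=cv2.minEnclosingCircle(q[:,:2].astype(np.float32)); print(" spacer",np.median(q,0).round(1),np.round(cc,1),round(rr,1),"mean",q.mean(0).round(1))
E
python3 m.py
```

```text
scene base [519.9 -81.3] [165.6 165.8] 87.6 z 17.7
 arbor 119 [518.  -79.4  85.3] zmax 106.5 top [520.2 -82.3 102.4] fit [524.5 -84.7]
 handle 100 [ 470.5 -189.2   76.8] top [ 472.4 -191.   100.1] n 73 fit [ 477.8 -194.9]
 hub [520.3 -85.2] 51.2
 spacer [464.2 289.9  37.1] [467.2 289. ] 20.9 mean [465.2 290.3  36.5]
top base [555.4 -83.9] [167.   99.9] 86.85 z 17.0
  return _methods._mean(a, axis=axis, dtype=dtype,
  ret = um.true_divide(
Traceback (most recent call last):
  File "m.py", line 13, in <module>
    a=(d<25)&(w[...,2]>60); q=w[a]; print(" arbor",len(q),np.median(q,0).round(1),"zmax",np.percentile(q[:,2],97).round(1), "top",np.median(q[q[:,2]>97],0).round(1), "fit",circ(q,9.5).round(1))
                                                                                         ~~~~~~~~~~~~~^^^^^^^^^^^
IndexError: index -1 is out of bounds for axis 0 with size 0
```

```bash
sed -i 's/    ctr=np.array(r\[0\]);/    ctr=np.array([520.5,-83]);/' m.py; python3 m.py 2>&1 | tail -7; python3 - <<'E'
from h import *
from scipy.spatial.transform import Rotation as R
s=state(); r=R.from_rotvec(s["tool_rot"])
for t in([465.5,290.5,31],[465.5,290.5,150]): print(r.inv().apply(np.array(t)-s["tool_pos"]).round(1))
print(r.as_matrix().round(3))
for nm in("top",):
    w=pts(dict(np.load(nm+".npz")))
    for q,b in(("seal",(267,170,289,191)),("cap",(282,212,302,234)),("wheel",(225,164,250,183))): print(q,np.nanmedian(w[b[1]:b[3],b[0]:b[2]].reshape(-1,3),0).round())
E
```

```text
hub [519.8 -85.9] 52.0
 spacer [464.2 289.9  37.1] [467.2 289. ] 20.9 mean [465.2 290.3  36.5]
top base [555.4 -83.9] [167.   99.9] 86.85 z 17.0
 arbor 48 [516.3 -79.2  97.6] zmax 108.4 top [519.8 -81.4 101.5] fit [521.5 -81. ]
 handle 33 [ 472.7 -191.2   98.8] top [ 473.6 -191.4   99.2] n 3 fit [ 475. -189.]
 hub [518.1 -84.8] 52.0
 spacer [462.5 291.9  37.3] [463.9 292.6] 20.0 mean [463.4 292.2  37.3]
[-178.5  351.4  225.3]
[-178.5  351.4  106.3]
[[ 0.313  0.95  -0.   ]
 [ 0.95  -0.313 -0.   ]
 [-0.    -0.    -1.   ]]
seal [566. 176.   5.]
cap [434. 118.   6.]
wheel [573. 305.   7.]
```

>>> jog_arm --rows '[[0.07,[-0.04,0.08,0.02],0],[0.07,[-0.08,0.16,0.04],0],[0.07,[-0.12,0.24,0.06],0],[0.07,[-0.16,0.31,0.09],0],[0.07,[-0.1785,0.351,0.106],0],[0.07,[-0.1785,0.351,0.106],0],[0.07,[-0.1785,0.351,0.106],0],[0.07,[-0.1785,0.351,0.106],0]]' --grip_force 30

```text
time: 1.8
tool_pos: [466.5, 288.9, 149.6]
tool_rot: [2.548, 1.837, -0.001]
contact_force: [-0.6, 0.6, -0.3]
grip_width: 69.8
```

```bash
python3 - <<'E'
from h import *
c=read_camera("wrist"); np.savez("wrist.npz",**c); save("w1",c["frame"]); s=state()
print(s["tool_pos"],s["tool_rot"],s["time"],c["fx"],c["cx"],c["cy"],np.round(c["extrinsics"],3).tolist())
for r in find_in("wrist","spacer"): print(np.round(r["box"]),r["conf"])
E
```

```text
[465.52654866 290.02743492 150.00346065] [-2.54685334e+00 -1.83863324e+00  1.13505222e-03] 1.85 309.70691628693146 322.6223443084451 200.12269380997586 [[0.317, 0.904, 0.289, 392.109], [0.949, -0.301, -0.097, 312.436], [-0.001, 0.305, -0.952, 267.562], [0.0, 0.0, 0.0, 1.0]]
[379. 104. 415. 139.] 0.69
[291.  75. 330. 111.] 0.56
```

View pics/w1.png

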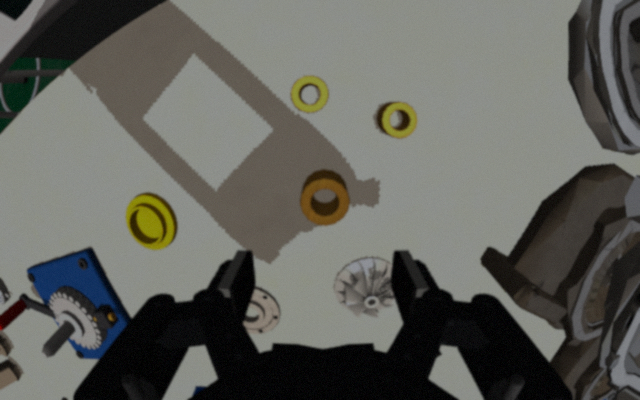

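The wrist view shows the large sleeve upright at (325,197), centred between the finger tips (x≈325), with the two small ones at (309,94) and (397,120). I'll go down with this and do the wrist-ray check on the way.

```bash
cat >> h.py <<'E'
def wray(c,u,v,z):
    d=np.array([(u-c["cx"])/c["fx"],(v-c["cy"])/c["fy"]]); t=np.hypot(*d)
    k=np.array([*(d/max(t,1e-9)*np.sin(t)),np.cos(t)]); E=np.array(c["extrinsics"]); k=E[:3,:3]@k
    return E[:3,3]+k*(z-E[2,3])/k[2]
E
python3 - <<'E'
from h import *
from scipy.spatial.transform import Rotation as R
c=dict(np.load("wrist.npz")); hsv=cv2.cvtColor(c["frame"],cv2.COLOR_RGB2HSV)
m=np.zeros((400,640),np.uint8); m[165:230,295:355]=1
b=m*((hsv[...,1]>120)&(hsv[...,0]<32)).astype(np.uint8)
x,y,w,h=cv2.boundingRect(b); print(x,y,w,h)
print(wray(c,x+w/2,y+h/2,25),wray(c,x+w/2,y+h/2,36))
s=state(); r=R.from_rotvec(s["tool_rot"])
print(r.inv().apply(np.array([465,291,31])-s["tool_pos"]).round(1))
E
```

```text
300 170 50 55
[464.09055952 290.23413899  25.        ] [460.8262328  291.24096218  36.        ]
[  0.3   0.  119.3]
```

>>> jog_arm --rows '[[0.07,[0,0,0.04],0],[0.07,[0,0,0.08],0],[0.07,[0,0,0.11],0],[0.07,[0,0,0.119],0],[0.07,[0,0,0.119],0],[0.03,[0,0,0.119],0],[0.03,[0,0,0.119],0],[0.03,[0,0,0.119],0],[0.03,[0,0,0.119],0],[0.03,[0,0,0.119],0]]' --grip_force 30

```text
time: 3.15
tool_pos: [465.7, 291.3, 32.9]
tool_rot: [-2.546, -1.84, -0.003]
contact_force: [-2.6, 0.4, 5.5]
grip_width: 39.7
```

>>> jog_arm --rows '[[0.03,[0,0,0],0],[0.03,[0,0,-0.04],0],[0.03,[0,0,-0.09],0],[0.03,[0,0,-0.14],0],[0.03,[0,0,-0.14],0],[0.03,[0,0,-0.14],0]]'

```text
time: 3.9
tool_pos: [465.1, 290.9, 172.7]
tool_rot: [-2.546, -1.84, -0.003]
contact_force: [-1.3, 0.5, -2.0]
grip_width: 39.3
```

```bash
python3 - <<'E'
from h import *
from scipy.spatial.transform import Rotation as R
c=read_camera("wrist"); save("w2",cv2.resize(c["frame"][100:400,170:480],None,fx=1.9,fy=1.9)); s=state(); print(s)
r=R.from_rotvec(s["tool_rot"]); print(r.inv().apply(np.array([520.5,-83,170])-s["tool_pos"]).round(1))
E
```

```text
{'time': 3.95, 'joint_pos': array([ 4.32521810e-01,  3.77388312e-01,  1.72031281e+00,  8.44024083e-04,
        1.04382827e+00, -8.19563510e-01]), 'qvel': array([-0.00262654,  0.01657985,  0.0064836 ,  0.00204916,  0.00042303,
       -0.0014317 ]), 'effort': array([ 6.79159508e-03, -5.14185369e+01, -2.44799602e+01,  4.47170474e-03,
       -7.72377080e-02,  2.87552784e-04]), 'tool_pos': array([464.53376095, 290.63228571, 171.87480179]), 'tool_rot': array([-2.54561806e+00, -1.83984013e+00, -3.17827772e-04]), 'contact_force': array([ 0.13936139, -0.70356977, -0.60956926]), 'torque': array([-0.03142287,  0.00543103, -0.05020447]), 'grip_width': 39.98994289113206}
[-337.2  170.4    1.6]
```

View pics/w2.png

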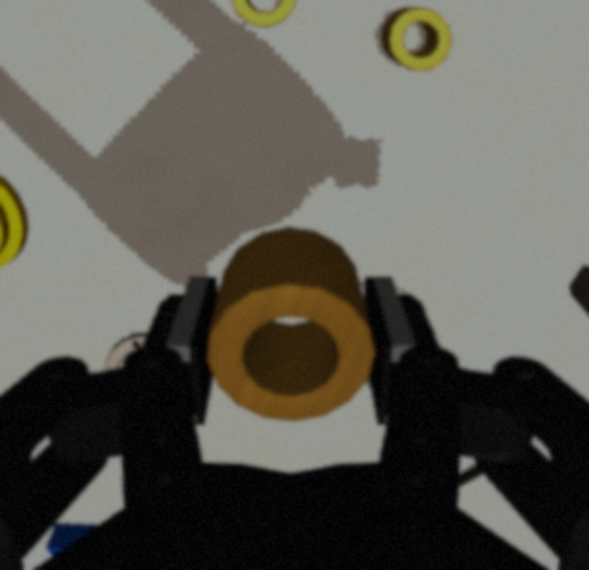

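>>> jog_arm --rows '[[0.03,[-0.05,0.025,0.0],0],[0.03,[-0.1,0.05,0.0],0],[0.03,[-0.15,0.075,0.0],0],[0.03,[-0.2,0.1,0.0],0],[0.03,[-0.25,0.125,0.0],0],[0.03,[-0.3,0.15,0.0],0],[0.03,[-0.337,0.17,0.0],0],[0.03,[-0.337,0.17,0.0],0],[0.03,[-0.337,0.17,0.0],0],[0.03,[-0.337,0.17,0.0],0]]'

```text
time: 5.2
tool_pos: [519.3, -81.3, 170.9]
tool_rot: [-2.543, -1.84, 0.001]
contact_force: [-0.0, 0.2, -0.3]
grip_width: 39.7
```

```bash
python3 - <<'E'
from h import *
from scipy.spatial.transform import Rotation as R
c=read_camera("wrist"); np.savez("wrist.npz",**c); save("w3",cv2.resize(c["frame"][80:400,130:510],None,fx=2,fy=2)); s=state(); print(s["tool_pos"],s["tool_rot"],s["grip_width"])
r=R.from_rotvec(s["tool_rot"])
z=s["tool_pos"][2]
p=wray(c,323.2,285.3,z+4); print("spacer rim ctr",p, "tool",r.inv().apply(p-s["tool_pos"]).round(1))
t=read_camera("top"); w=pts(t); sc=read_camera("scene"); w2=pts(sc)
for w in(w,w2):
  q=w[(np.hypot(w[...,0]-520,w[...,1]+83)<30)&(w[...,2]>128)&(w[...,2]<185)]; print(len(q), (q.mean(0)).round(1) if len(q) else 0)
save("sc2",cv2.resize(np.hstack([sc["frame"][110:220,300:430],t["frame"][140:250,310:430]]),None,fx=3,fy=3))
E
```

```text
[519.58758178 -81.35308402 171.14471472] [-2.54318553e+00 -1.84111563e+00  7.40212664e-04] 39.57543675409191
spacer rim ctr [516.36869669 -81.53367197 175.14471472] tool [-1.2 -3.  -4. ]
81 [505.6 -75.9 167.9]
0 0
```

View pics/w3.png

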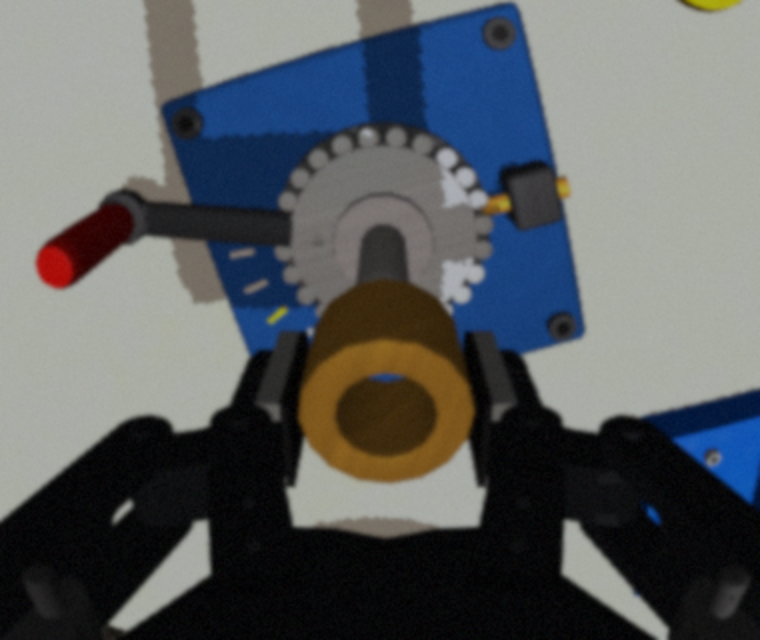

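```bash
python3 - <<'E'
from h import *
from scipy.spatial.transform import Rotation as R
c=dict(np.load("wrist.npz")); s=state(); r=R.from_rotvec(s["tool_rot"])
for n,u,v,z in(("collar",322,198.5,42),("hub",322.5,193,34),("rim",130+387/2,80+411/2,s["tool_pos"][2]+4)):
    p=wray(c,u,v,z); print(n,p.round(1),r.inv().apply(p-s["tool_pos"]).round(1))
print(s["tool_pos"],r.inv().apply(np.array([520.5,-82.8,0])-s["tool_pos"]).round(1))
E
```

```text
collar [518.  -82.8  42. ] [ -1.8  -1.3 129.5]
hub [515.9 -81.6  34. ] [ -1.4  -3.8 137.5]
rim [516.3 -81.4 175.5] [-0.9 -3.6 -4. ]
[519.94126994 -81.62702629 171.50483246] [ -1.1   1.1 171.5]
```

>>> jog_arm --rows '[[0.03,[-0.001,0.0015,0.015],0],[0.03,[-0.001,0.0015,0.03],0],[0.03,[-0.001,0.0015,0.038],0],[0.03,[-0.001,0.0015,0.043],0],[0.03,[-0.001,0.0015,0.048],0],[0.03,[-0.001,0.0015,0.048],0],[0.03,[-0.001,0.0015,0.048],0]]'

```text
time: 6.22
tool_pos: [521.3, -83.1, 123.8]
tool_rot: [-2.544, -1.842, -0.001]
contact_force: [0.9, -0.1, -1.2]
grip_width: 39.5
```

```bash
python3 - <<'E'
from h import *
c=read_camera("wrist"); np.savez("wrist.npz",**c); s=state(); print(s["tool_pos"],s["tool_rot"],s["grip_width"],s["contact_force"],s["torque"])
save("w4",cv2.resize(c["frame"][150:350,220:430],None,fx=2.6,fy=2.6))
E
```

```text
[521.3172139  -83.09610752 123.83369455] [-2.54444048e+00 -1.84174805e+00 -7.26514435e-04] 39.54502112034923 [-0.7395065  -0.35416842 -1.67298074] [ 0.01794147 -0.02571978  0.01044608]
```

View pics/w4.png

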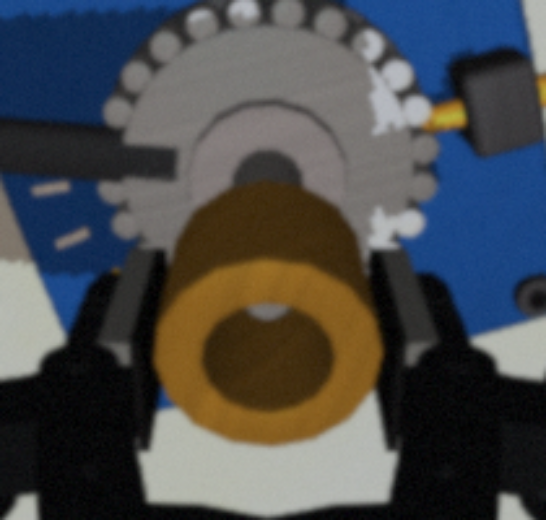

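The grey arbor tip shows in the bore at (268,312), centred left to right, and the force is about zero, so the sleeve is going on freely. I'll continue down.

>>> jog_arm --rows '[[0.03,[0,0,0.01],0],[0.03,[0,0,0.02],0],[0.03,[0,0,0.03],0],[0.03,[0,0,0.038],0],[0.03,[0,0,0.043],0],[0.03,[0,0,0.047],0],[0.03,[0,0,0.047],0],[0.03,[0,0,0.047],0]]'

```text
time: 7.28
tool_pos: [521.5, -83.1, 77.0]
tool_rot: [-2.545, -1.842, -0.001]
contact_force: [-0.4, 1.7, -0.5]
grip_width: 39.4
```

>>> jog_arm --rows '[[0.03,[0,0,0.001],0],[0.03,[0,0,0.002],0],[0.03,[0,0,0.003],0],[0.03,[0,0,0.003],0]]'

```text
time: 7.78
tool_pos: [521.6, -83.1, 74.7]
tool_rot: [2.545, 1.842, 0.002]
contact_force: [-2.6, -0.2, 6.9]
grip_width: 39.5
```

Contact at TCP z 74.7, where I expected about 74.9. Release, then rise.

>>> jog_arm --rows '[[0.06,[0,0,0],0],[0.07,[0,0,0],0],[0.07,[0,0,0],0],[0.07,[0,0,0],0],[0.07,[0,0,-0.03],0],[0.07,[0,0,-0.08],0],[0.07,[0,0,-0.13],0],[0.07,[0,0,-0.13],0],[0.07,[0,0,-0.13],0]]'

```text
time: 8.9
tool_pos: [521.1, -83.1, 204.3]
tool_rot: [-2.545, -1.842, -0.001]
contact_force: [-0.2, 0.2, 0.7]
grip_width: 70.2
```

```bash
python3 - <<'E'
from h import *
c=read_camera("wrist"); np.savez("wrist.npz",**c); s=state(); print(s["tool_pos"],s["tool_rot"],s["grip_width"],s["contact_force"],s["joint_pos"])
save("w5",cv2.resize(c["frame"][80:400,130:510],None,fx=2,fy=2))
np.savez("top.npz",**read_camera("top")); np.savez("scene.npz",**read_camera("scene"))
E
sed -i 's/q=w\[a\];/q=w[(d<27)\&(w[...,2]>68)\&(w[...,2]<88)\&(Sa>90)];print(" seat",len(q),q.mean(0).round(1),np.percentile(q[:,2],[50,90]).round(1));q=w[a];/' m.py; python3 m.py 2>&1|grep -v hub
```

```text
[520.51293639 -82.94239821 203.59901004] [-2.54360396e+00 -1.84126377e+00  5.35689149e-04] 69.5779114280448 [0.07438251 0.84109618 0.33248521] [-2.89542516e-01  3.12008212e-01  1.72995453e+00  7.21682590e-04
  1.10102868e+00 -1.54301687e+00]
  return _methods._mean(a, axis=axis, dtype=dtype,
  ret = um.true_divide(
m.py:17: RuntimeWarning: Mean of empty slice.
  cc,rr=cv2.minEnclosingCircle(q[:,:2].astype(np.float32)); print(" spacer",np.median(q,0).round(1),np.round(cc,1),round(rr,1),"mean",q.mean(0).round(1))
scene base [537.6 -22.6] [ 92.5 187. ] 60.11 z 17.8
 seat 6 [525.7 -65.3  71.1] [71.3 73.1]
 arbor 24 [527.7 -65.4  71.3] zmax 81.2 top [nan nan nan] fit [525.8 -73. ]
 handle 0 [nan nan nan] top [nan nan nan] n 0 fit 0
 spacer [nan nan nan] [0. 0.] 0.0 mean [nan nan nan]
top base [ 524.7 -148.1] [34.9 44.4] 86.52 z 17.1
 seat 59 [523.7 -82.3  79.1] [79.3 83.4]
 arbor 667 [518.8 -81.8 592.8] zmax 596.3 top [518.6 -82.1 593.1] fit [519.5 -82.4]
 handle 0 [nan nan nan] top [nan nan nan] n 0 fit 0
 spacer [nan nan nan] [0. 0.] 0.0 mean [nan nan nan]
```

View pics/w5.png

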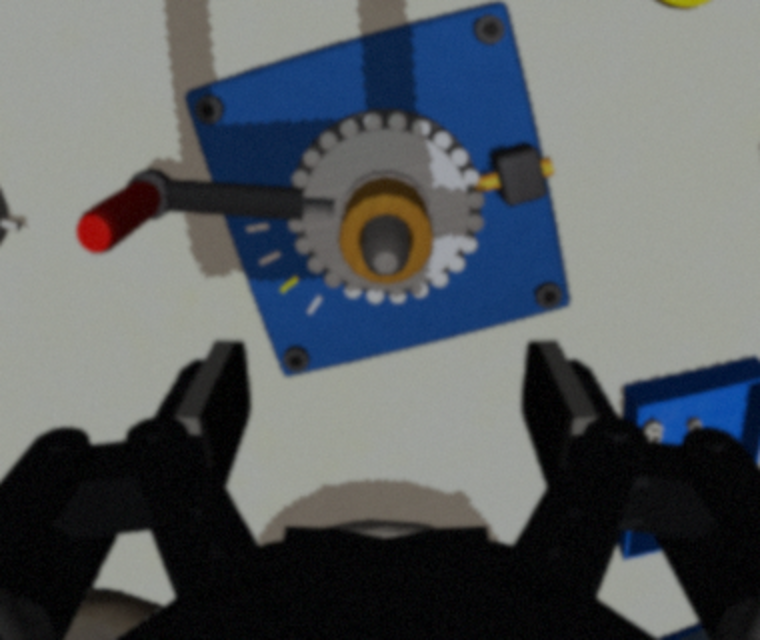

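The sleeve sits over the arbor on the collar at (386,232), clear of the fingers, and the lever is at rest with its handle top at (98,232). The marks show click 3 in yellow at (289,285). Next I'll work out the handle pose and the moves to it.

```bash
cat > arc.py <<'E'
from h import *
from scipy.spatial.transform import Rotation as R
A=np.array([521,-83.]);RAD=120
def go(th,z,phi0,s):   # tool shift, roll for lever angle th
    ph=phi0+th; p=np.array([A[0]+RAD*np.cos(ph),A[1]+RAD*np.sin(ph),z]); r=R.from_rotvec(s["tool_rot"])
    X=r.as_matrix()[:,0]; yaw=np.arctan2(X[1],X[0]); d=yaw-(ph+np.pi/2)
    return r.inv().apply(p-s["tool_pos"]).round(1),round(np.degrees((d+np.pi/2)%np.pi-np.pi/2),1),np.degrees(d).round(1),p.round(1)
E
python3 - <<'E'
from arc import *
c=dict(np.load("wrist.npz")); s=state()
for n,u,v,z in(("handle top",179,196,99),("handle foot",130+152/2,80+188/2,35),("arbor top",130+386/2,80+262/2,105)):
    print(n,wray(c,u,v,z).round(1))
for y in(-2.4,-3.2): print(go(0,160,np.radians(-110+y),s))
E
```

```text
handle top [ 474.6 -192.    99. ]
handle foot [ 471.6 -190.5   35. ]
arbor top [520.8 -84.1 105. ]
(array([-119.6,   -8. ,   43.1]), np.float64(-85.8), np.float64(94.2), array([ 475.3, -193.9,  160. ]))
(array([-119.5,   -9.7,   43.1]), np.float64(-85.0), np.float64(95.0), array([ 473.7, -193.3,  160. ]))
```

>>> jog_arm --rows '[[0.06,[-0.02,-0.002,0],10],[0.06,[-0.04,-0.003,0],20],[0.06,[-0.06,-0.005,0],30],[0.06,[-0.08,-0.006,0],40],[0.06,[-0.1,-0.008,0],50],[0.06,[-0.119,-0.009,0],60],[0.06,[-0.119,-0.009,0.01],70],[0.06,[-0.119,-0.009,0.02],80],[0.06,[-0.119,-0.009,0.03],90],[0.06,[-0.119,-0.009,0.043],94.5]]' --grip_force 40

```text
time: 10.3
tool_pos: [473.9, -192.8, 158.6]
tool_rot: [-3.077, 0.624, 0.007]
contact_force: [0.5, 0.1, -0.2]
grip_width: 59.9
```

>>> jog_arm --rows '[[0.06,[0,0,0],0]]'

```text
time: 10.42
tool_pos: [472.5, -192.0, 156.7]
tool_rot: [-3.076, 0.623, 0.014]
contact_force: [-0.0, 0.2, -0.7]
grip_width: 60.7
```

```bash
python3 - <<'E'
from arc import *
c=read_camera("wrist"); np.savez("wrist.npz",**c); s=state(); print(s["tool_pos"],s["tool_rot"],s["grip_width"],s["contact_force"],s["joint_pos"])
save("w6",cv2.resize(c["frame"][80:400,130:510],None,fx=2,fy=2))
print(go(0,83,np.radians(-112.8),s))
E
```

```text
[ 472.8985394  -192.20356103  157.15899431] [-3.07674538  0.62149679  0.0122773 ] 59.89989759770662 [-0.10696867 -0.74278483  0.15880997] [-5.21476439e-01  3.53254104e-01  1.80938706e+00  7.85779375e-05
  9.87220314e-01 -1.22887826e-01]
(array([ 2.6,  0.8, 74.1]), np.float64(-0.0), np.float64(-0.0), array([ 474.5, -193.6,   83. ]))
```

View pics/w6.png

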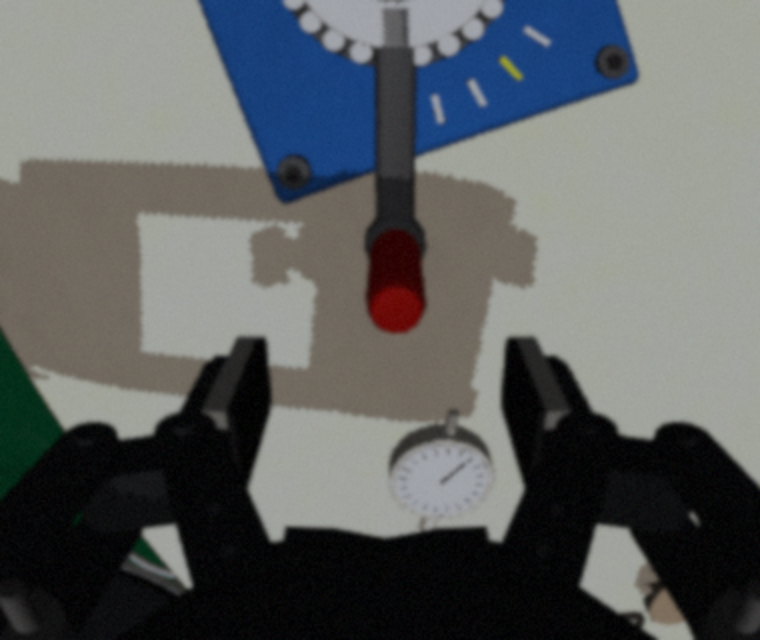

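The fingers straddle the handle: its top is at (396,309) and the finger mid-line at about x=386, so a +x shift of about 2.6 mm agrees with the calculation. Go down and grip.

>>> jog_arm --rows '[[0.06,[0.0026,0.0008,0.02],0],[0.06,[0.0026,0.0008,0.045],0],[0.06,[0.0026,0.0008,0.065],0],[0.06,[0.0026,0.0008,0.074],0],[0.06,[0.0026,0.0008,0.074],0],[0.01,[0.0026,0.0008,0.074],0],[0.01,[0.0026,0.0008,0.074],0],[0.01,[0.0026,0.0008,0.074],0],[0.01,[0.0026,0.0008,0.074],0],[0.01,[0.0026,0.0008,0.074],0]]' --grip_force 40

```text
time: 11.72
tool_pos: [474.8, -193.9, 83.9]
tool_rot: [-3.077, 0.621, 0.011]
contact_force: [-0.9, 1.1, 6.3]
grip_width: 18.6
```

```bash
python3 - <<'E'
from arc import *
s=state(); print(s["tool_pos"],s["tool_rot"],s["grip_width"],s["contact_force"],s["torque"])
p=s["tool_pos"][:2]-A; print("radius",np.hypot(*p),"phi",np.degrees(np.arctan2(p[1],p[0])))
ph=np.arctan2(p[1],p[0])
for d in(0.087,.175,.262): print(go(d,s["tool_pos"][2],ph,s))
E
```

```text
[ 474.7566717  -193.86486047   83.92164263] [-3.0772467   0.62139083  0.01056279] 18.64736977694171 [-0.94000679  1.05277745  6.29663725] [-0.0247903   0.08022323  0.05407595]
radius 120.12269851538392 phi -112.6417192068672
(array([10.4, -0.6, -0.1]), np.float64(-5.2), np.float64(-5.2), array([ 484.6, -197.3,   83.9]))
(array([20.9, -2. , -0.1]), np.float64(-10.2), np.float64(-10.2), array([ 494.8, -200.1,   83.9]))
(array([31.1, -4.3, -0.2]), np.float64(-15.2), np.float64(-15.2), array([ 505.1, -201.9,   83.9]))
```

Gripped: width 18.6 mm, radius 120.1 mm against 120 expected. Turn through the first click.

>>> jog_arm --rows '[[0.01,[0.0063,-0.0002,0],-3],[0.01,[0.0125,-0.0007,0],-6],[0.01,[0.0188,-0.0015,0],-9],[0.01,[0.0249,-0.0026,0],-12],[0.01,[0.0311,-0.0041,0],-15],[0.01,[0.0311,-0.0041,0],-15]]'

```text
time: 12.48
tool_pos: [503.8, -201.6, 83.9]
tool_rot: [-3.131, 0.211, 0.014]
contact_force: [-4.3, -0.3, 6.4]
grip_width: 18.9
```

```bash
cat > st.py <<'E'
from arc import *
s=state(); p=s["tool_pos"][:2]-A; ph=np.arctan2(p[1],p[0])
print(s["tool_pos"],s["grip_width"],"F",s["contact_force"].round(1),"Ftan",round(float(s["contact_force"][:2]@[-np.sin(ph),np.cos(ph)]),1),"Frad",round(float(s["contact_force"][:2]@[np.cos(ph),np.sin(ph)]),1),"rad",np.hypot(*p).round(1),"theta",np.radians(np.degrees(ph)+112.64).round(3))
for d in(.262,.524,.785): print(d,go(d,84,np.radians(-112.64),s)[:2])
E
python3 st.py
```

```text
[ 503.79030566 -201.62489582   83.88560569] 18.93492075593051 F [-4.3 -0.3  6.4] Ftan -4.2 Frad 0.9 rad 119.9 theta 0.251
0.262 (array([ 1.3,  0.1, -0.1]), np.float64(-0.1))
0.524 (array([32.4, -4. , -0.4]), np.float64(-15.1))
0.785 (array([ 61.2, -16. ,  -0.6]), np.float64(-30.1))
```

>>> jog_arm --rows '[[0.01,[0.0075,-0.0002,0],-3],[0.01,[0.0138,-0.0007,0],-6],[0.01,[0.02,-0.0015,0],-9],[0.01,[0.0262,-0.0026,0],-12],[0.01,[0.0324,-0.004,0],-15],[0.01,[0.0324,-0.004,0],-15]]'

```text
time: 13.22
tool_pos: [535.2, -202.0, 83.9]
tool_rot: [-3.13, -0.202, 0.017]
contact_force: [-4.8, -1.4, 6.5]
grip_width: 19.0
```

```bash
python3 st.py
```

```text
[ 535.22803217 -202.04308361   83.89084928] 19.047674720318234 F [-4.8 -1.4  6.5] Ftan -5.0 Frad 0.8 rad 119.9 theta 0.514
0.262 (array([-29.9,  -4. ,   0.2]), np.float64(15.0))
0.524 (array([ 1.2,  0.1, -0.1]), np.float64(0.0))
0.785 (array([32.2, -3.9, -0.4]), np.float64(-14.9))
```

>>> jog_arm --rows '[[0.01,[0.0075,-0.0002,0],-3],[0.01,[0.0138,-0.0007,0],-6],[0.01,[0.02,-0.0015,0],-9],[0.01,[0.0262,-0.0026,0],-12],[0.01,[0.032,-0.0039,0],-15],[0.01,[0.032,-0.0039,0],-15],[0.01,[0.032,-0.0039,0],-15],[0.01,[0.032,-0.0039,0],-15]]'

```text
time: 14.22
tool_pos: [565.2, -194.5, 83.9]
tool_rot: [-3.076, -0.61, 0.02]
contact_force: [-6.0, -3.0, 5.0]
grip_width: 19.1
```

```bash
python3 st.py; python3 - <<'E'
from h import *
c=read_camera("wrist"); t=read_camera("top"); s=read_camera("scene")
k=lambda f,a:cv2.resize(f[a[0]:a[1],a[2]:a[3]],(390,290),interpolation=cv2.INTER_CUBIC)
save("end",np.hstack([k(c["frame"],(0,283,130,510)),k(s["frame"],(110,216,290,432))]))
w=pts(t); hsv=cv2.cvtColor(t["frame"],cv2.COLOR_RGB2HSV)
q=w[(np.hypot(w[...,0]-521,w[...,1]+83)<24)&(hsv[...,1]>90)&(hsv[...,0]<35)&(w[...,2]>60)&(w[...,2]<110)]; print("spacer pts top",len(q),q.mean(0).round(1),np.percentile(q[:,2],[50,90]).round(1))
E
python3 st.py|head -1
```

```text
[ 565.16344578 -194.47998948   83.90312748] 19.070142188837252 F [-6. -3.  5.] Ftan -6.7 Frad 0.6 rad 119.9 theta 0.772
0.262 (array([-58.4, -16.1,   0.7]), np.float64(30.1))
0.524 (array([-29.4,  -4. ,   0.3]), np.float64(15.1))
0.785 (array([ 1.5,  0.1, -0.1]), np.float64(0.1))
spacer pts top 3 [517.3 -90.6  91.7] [90.9 93.6]
[ 565.15412572 -194.47815763   83.90826786] 18.987867212829023 F [-5.6 -2.5  6.4] Ftan -6.2 Frad 0.3 rad 119.9 theta 0.772
```

View pics/end.png

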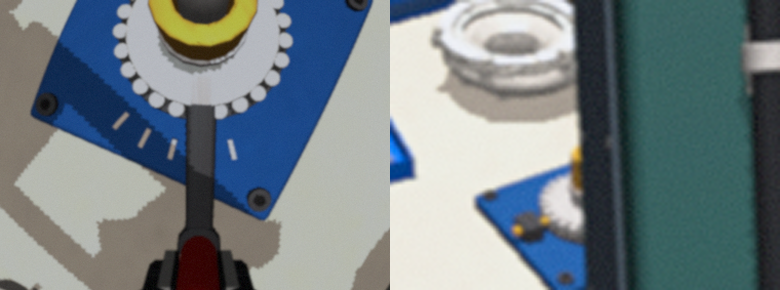

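The final view shows the arm lying over the yellow third mark, with rest, 1 and 2 on its left and mark 4 at (232,149) still free. The sleeve sits on the raised collar, with its top at about 91 mm (expected 90). Handing in.

```bash
python3 -c "
from rig import finish_job,state
print(finish_job()); s=state(); print(s['time'],s['tool_pos'],s['contact_force'],s['grip_width'])"
```

```text
the job is handed in; nothing more can be done
None
the job is handed in; nothing more can be done
```

The spacer is on the stand's collar and released, and the gripper is holding the lever at the third click. I handed the job in at about 14 s; no verdict is reported.

**What I did:** I picked the 40 mm sleeve (the other two measured about 28 mm), slid it down the arbor until it touched the collar, let go and backed off. I then gripped the red handle and turned the lever one 15° notch at a time to the third.

**Last checks:**
- **Lever:** the angle worked out from the gripper's position is 0.772 rad, inside the allowed 0.681–0.890. The wrist picture shows the arm over the yellow mark with the fourth mark still clear.
- **Grip:** the fingers are closed on the handle (19 mm measured on the 20 mm handle), with a steady 6 N push against the spring.
- **Spacer:** its top measured about 91 mm, against 90 expected. This rests on only three depth points, because the arm blocked most of the view, so the wrist picture is the firmer evidence.
- **Other parts:** I planned the moves to keep clear of them and felt no unexpected contact. I did not measure their positions again at the end.

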